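# Point out the gap and the bridge that fills it

### The arm

A 7-joint arm with a two-finger parallel gripper is mounted at the origin on the work surface. World frame = base frame: x ahead of the robot, y to its left, z up, the work surface at z = 0. Lengths are in m, angles in rad, forces in N, time in s.
With the tool pointing down it reaches from about 0.4 to 0.85 m from the base axis. Payload 10.4 kg.
Tool frame: the origin (TCP) lies on the centre line of the jaws, within the pads' length; the fingertips stand 22 mm ahead of it and the grasp point (between the pads) lies 3 mm ahead of it; x points along the fingers, y is the direction in which the jaws open and shut, and the axes are right-handed (so a half turn about x gives the same grasp; the last joint's range is limited). The gripper opens to 87 mm and grips with 3 to 60 N. Pads are 19 mm wide; open, the fingers measure 117 mm over their backs; the gripper's body (75 mm by 190 mm) begins 51 mm behind the grasp point.
Start: joints at [-1.166, 0.332, -0.065, 1.46, 0.022, 1.35, -0.088], TCP at [0.259, 0.569, 0.245] pointing down, gripper open.
Joint ranges: [-2.6, 2.6], [-0.5, 2.12], [-1.47, 1.34], [0.16, 2.42], [-1.27, 4.41], [0.06, 2.06], [-2.6, 2.6]. Speed limits (rad/s): [2.22, 2.22, 2.79, 2.79, 3.14, 3.14, 3.14].

### API

Orientations are given as a unit quaternion [x, y, z, w].
In Python, from bench import * gives the robot as it stands.
- The arm moves only by the tool arm_command, never from a script. Its argument "targets" is one flat list of numbers, 7 for each row, row after row: the turn, a rotation vector about the tool's x, y, z in units of 45 degrees (1.0 is 45 degrees), then the shift along the tool's x, y, z in units of 25 mm (1.0 is 25 mm), then the opening, from 0 (shut) to 1 (fully open). In form: [wx, wy, wz, tx, ty, tz, fingers, wx, wy, wz, tx, ty, tz, fingers, ...]. A call has 1 to 12 rows; each row shifts and turns the pose as measured when the row begins, along the tool's axes as they then stand; what a row does not reach is not made up. A row lasts 1/12 s, in which the tool goes at most 41.7 mm and 7.16 degrees, less where a joint would pass 70% of its speed; a pose out of reach is approached as far as the arm can. A call with a number of a shift or a turn outside -1 to 1 is refused whole. A call with a gripper value outside its range is refused whole. The fingers move at their own pace and stop on an object; "newtons" is the grip in N (left out, the last holds). Time passes only in rows, so rows that do not move let the fingers close. It gives the time, the measured TCP pose, the force and the opening at its end, in the units of the state.
- read_state(): the state, without advancing time (a new reading comes with each control period).
- camera(name): name is "side" or "top"; returns the picture (420x560x3 uint8, red, green, blue); there is no depth.
- calibration(name): a dict with "camera_matrix" (3x3 intrinsics, pixels), "R" (3x3) and "t" (3): a world point X has camera coordinates R X + t. Camera axes: x right, y down, z forward; pixel columns grow to the right and rows downward; lengths in m; the calibration is good to about 2 mm. A picture is of the moment at which its call begins. calibration takes no time and is no camera call.
- close_job(): hands the job in, once; it reports no verdict.
The state is a dict: "time": time; "joint_positions": joint angles; "joint_vel": joint speeds; "joint_torque": joint torques, N m; "ee_pos": TCP position; "eef_rot": TCP orientation; "ft_force": force on the tool from outside, world axes, zero at the start; "torque": the same for the moment, N m; "width": finger opening in m.
Only numpy, scipy, OpenCV 4.12 (cv2) and the standard library are available. Lean on these libraries where they do the work, as an engineer would, in place of code of your own. Each camera call takes 0.05 s, during which the arm holds its last target.

### The job

Show a colleague which restoration goes where: point at the gap in the jaw model that lacks three neighbouring teeth, holding the fingertips one to three centimetres above the middle of the gap for about two seconds. Then point in the same way at the middle of the three-tooth bridge in the tray for about two seconds, and finish with the fingertips still hovering over it. Touch and move nothing, and do not bring the fingertips down over any of the other models or pieces.

Things in the scene. Friction and masses are not known exactly. Their poses are not given: they have to be found in the camera images.
- model_three: cream stone model of a lower jaw, D-shaped base 63 mm long (x -33 to +30), 66 mm wide, 14 mm thick, with a horseshoe of teeth whose tops are 33 mm above the bench; origin at the centre of the base's underside, x axis towards the open rear of the horseshoe, front teeth towards -x, y to the side, z up; loose, 0.16 kg; on its +y side both premolars and the first molar are missing, leaving one gap about 25 mm long with the last molar behind it
- gap (a point): the middle of the three-tooth gap in model_three, at the height of the neighbouring tooth tops (33 mm above the bench); z up
- model_one: cream stone model of a lower jaw, D-shaped base 63 mm long (x -33 to +30), 66 mm wide, 14 mm thick, with a horseshoe of teeth whose tops are 33 mm above the bench; origin at the centre of the base's underside, x axis towards the open rear of the horseshoe, front teeth towards -x, y to the side, z up; loose, 0.16 kg; a single premolar is missing on its -y side (gap about 7 mm long)
- one_mid (a point): middle of the horseshoe of model_one, at the height of its tooth tops
- model_full: cream stone model of a lower jaw, D-shaped base 63 mm long (x -33 to +30), 66 mm wide, 14 mm thick, with a horseshoe of teeth whose tops are 33 mm above the bench; origin at the centre of the base's underside, x axis towards the open rear of the horseshoe, front teeth towards -x, y to the side, z up; loose, 0.16 kg; all 14 teeth present
- full_mid (a point): middle of the horseshoe of model_full, at the height of its tooth tops
- tray: shallow fixed grey tray, 85 mm (x) by 250 mm (y), rim 10 mm high, floor 3 mm thick; origin at the centre of its underside. The three restorations lie in it, about 75 mm apart, in any order
- crown: loose white ceramic, 10 mm wide and about 10.5 mm high, cusps up, standing on the tray floor; origin at the centre of its underside, x along the row of teeth, z up; a single tooth, 10.5 mm long
- crown_top (a point): the middle of the crown's top
- bridge_three: loose white ceramic, 10 mm wide and about 10.5 mm high, cusps up, standing on the tray floor; origin at the centre of its underside, x along the row of teeth, z up; three teeth joined in a row, 27 mm long
- bridge_three_top (a point): the middle of the three-tooth bridge's top, about 13.5 mm above the bench
- bridge_five: loose white ceramic, 10 mm wide and about 10.5 mm high, cusps up, standing on the tray floor; origin at the centre of its underside, x along the row of teeth, z up; five teeth joined in a row, 46 mm long
- bridge_five_top (a point): the middle of the five-tooth bridge's top
Things that resemble listed ones, but are neither listed nor needed, are in the scene too. What is shaped like the model_three but pink is not meant.

How it is judged:
By the outcome, as a careful person would: the job done as asked, in the order asked, and still so for the second after the job is handed in, with the robot touching nothing.
It also fails if it takes over 43 s, if anything falls off the work surface, if the arm or the gripper's body presses on something with over 40 N, if the wrist force passes 120 N, or if a joint passes its speed limit or range.

## Working session

There is one attempt and no reset: what is moved stays moved. The work goes in short steps, Python scripts to look and compute and a tool call to move; the robot and the scene stay as the last step left them, time stands still between calls to the robot, and variables do not carry over. Pictures are saved under pics/ and viewed, and the job is handed in when it is done.

Besides the shell and the picture viewer there is one more tool, called after "Request:" as name(argument=value, ...) on one line, values as JSON. arm_command: Moves the arm, as the interface text tells. Shifts and turns lie within -1 to 1; 1 stands for 25 mm of shift or 45 degrees of turn. Its arguments: {"type":"object","properties":{"targets":{"type":"array","items":{"type":"number","minimum":-1,"maximum":1}},"newtons":{"type":"number"}},"required":["targets"]}

```bash
mkdir -p pics; python3 - <<'E'
from bench import *
import cv2,numpy as np
for n in("top","side"):
    im=camera(n); cv2.imwrite(f"pics/{n}0.png",im[:,:,::-1]); c=calibration(n); print(n,c)
s=read_state(); print(s["time"],s["ee_pos"],s["eef_rot"],s["width"])
E
```

```text
top {'camera_matrix': array([[405.93214336,   0.        , 274.78201602],
       [  0.        , 405.93214336, 213.44528167],
       [  0.        ,   0.        ,   1.        ]]), 'R': array([[ 0.04824893, -0.9988275 ,  0.00395855],
       [-0.97494055, -0.04795601, -0.21723525],
       [ 0.21717037,  0.00662201, -0.97611125]]), 't': array([-0.06067703,  0.57956724,  0.7528629 ])}
side {'camera_matrix': array([[480.67245316,   0.        , 280.66751847],
       [  0.        , 480.67245316, 209.04796867],
       [  0.        ,   0.        ,   1.        ]]), 'R': array([[ 0.98982686, -0.14084159, -0.02016041],
       [-0.0971629 , -0.56563439, -0.81891215],
       [ 0.10393347,  0.81254008, -0.57356469]]), 't': array([-0.57923595,  0.07824571,  0.82851996])}
0.1 [0.25916959 0.56838328 0.24384685] [ 0.14964421  0.69106074 -0.15052592  0.69092953] 0.08690474558147175
```

View pics/top0.png

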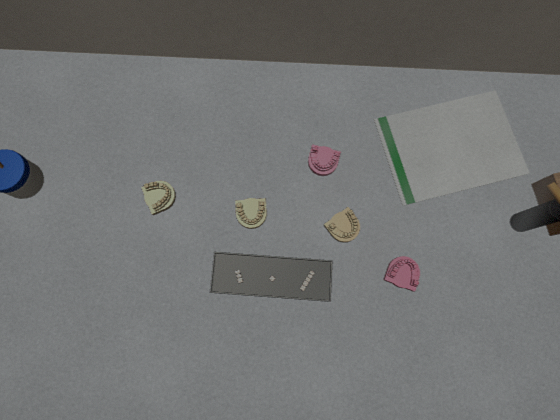

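View pics/side0.png

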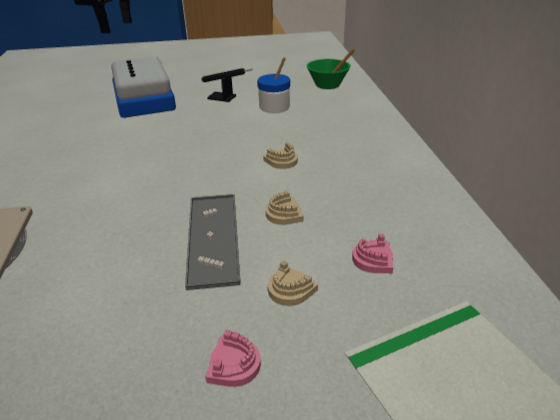

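```bash
python3 - <<'E'
import cv2,numpy as np
t=cv2.imread("pics/top0.png");s=cv2.imread("pics/side0.png")
def c(im,u,v,h,k): return cv2.resize(im[v-h:v+h,u-h:u+h],(k,k),interpolation=cv2.INTER_CUBIC)
a=np.hstack([c(t,u,v,22,260) for u,v in((159,196),(251,212),(343,225))])
b=np.hstack([c(s,u,v,30,260) for u,v in((282,156),(284,208),(291,283))])
cv2.imwrite("pics/z1.png",cv2.convertScaleAbs(np.vstack([a,b]),alpha=1.3))
cv2.imwrite("pics/z2.png",cv2.convertScaleAbs(cv2.resize(t[245:305,205:340],(800,356),interpolation=cv2.INTER_CUBIC),alpha=1.5))
E
```

```text
(no output)
```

View pics/z1.png

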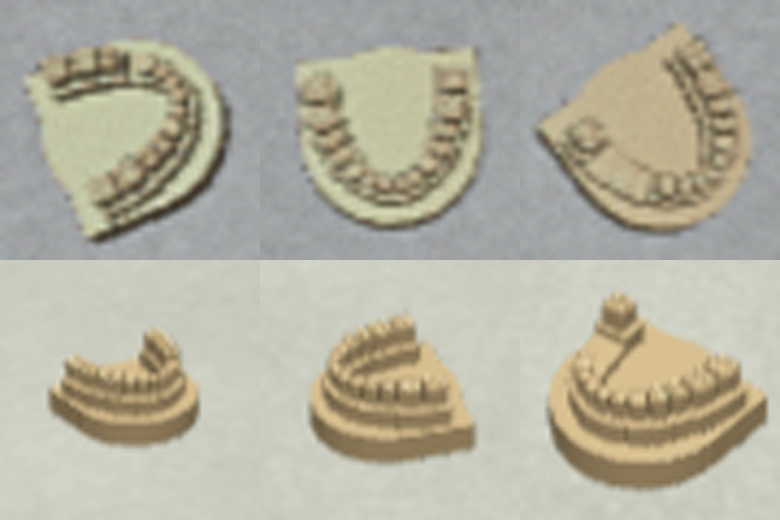

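View pics/z2.png

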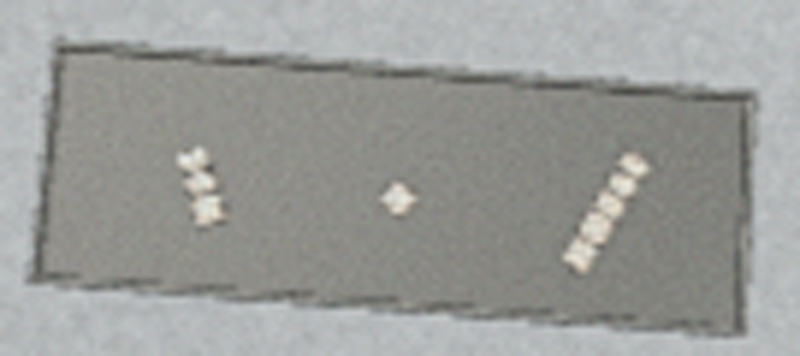

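```bash
cat > h.py <<'E'
from bench import *
import cv2,numpy as np
def ray(n,u,v):
    c=calibration(n);R,t,K=c["R"],c["t"],c["camera_matrix"]
    return -R.T@t, R.T@np.linalg.solve(K,[u,v,1])
def plane(n,u,v,z):
    o,d=ray(n,u,v); return o+d*(z-o[2])/d[2]
def tri(a,b):
    o1,d1=ray("top",*a);o2,d2=ray("side",*b)
    s=np.linalg.lstsq(np.c_[d1,-d2],o2-o1,rcond=None)[0]
    p,q=o1+s[0]*d1,o2+s[1]*d2
    return (p+q)/2,np.linalg.norm(p-q)
def proj(n,X):
    c=calibration(n);x=c["camera_matrix"]@(c["R"]@X+c["t"]);return x[:2]/x[2]
E
python3 - <<'E'
from h import *
np.set_printoptions(precision=4,suppress=True)
def tp(x,y): return (321+x*44/260-.5,203+y*44/260-.5)
def sp(x,y): return (261+x*60/260-.5,253+y*60/260-.5)
for nm,a,b in(("molar",(68,132),(98,38)),("canine",(140,184),(63,98)),("far last",(165,45),(208,102))):
    print(nm,tri(tp(*a),sp(*b)),plane("top",*tp(*a),.033),plane("side",*sp(*b),.033))
for p in((83,146),(130,181),(105,168)): print("ridge/edge",p,plane("top",*tp(*p),.033),plane("top",*tp(*p),.024))
print("rear corners",[plane("top",*tp(*p),.014) for p in((20,130),(160,27))])
t=cv2.imread("pics/top0.png");s=cv2.imread("pics/side0.png")
for n,im in(("top",t),("side",s)):
    hsv=cv2.cvtColor(im,cv2.COLOR_BGR2HSV)
    r=(205,245,340,305) if n=="top" else (185,192,242,288)
    sub=im[r[1]:r[3],r[0]:r[2]]
    m=(sub.min(2)>150).astype(np.uint8)
    if n=="top": print(np.percentile(sub.min(2),[50,90,99]))
    m=(sub.min(2)>(135)).astype(np.uint8)
    k,l,st,ce=cv2.connectedComponentsWithStats(m)
    for i in range(1,k):
        if st[i,4]>8: 
            u,v=ce[i]+[r[0],r[1]]; print(n,st[i],u,v,plane(n,u,v,.0125))
E
```

```text
molar (array([ 0.569 , -0.1519,  0.0345]), np.float64(0.0019079373567681417)) [ 0.5703 -0.1521  0.033 ] [ 0.5683 -0.1504  0.033 ]
canine (array([ 0.5526, -0.1779,  0.0317]), np.float64(0.0012903467365544875)) [ 0.553  -0.1776  0.033 ] [ 0.5518 -0.1795  0.033 ]
far last (array([ 0.6028, -0.1864,  0.0303]), np.float64(0.002529678299000501)) [ 0.6034 -0.1859  0.033 ] [ 0.6009 -0.1896  0.033 ]
ridge/edge (83, 146) [ 0.5656 -0.1575  0.033 ] [ 0.5673 -0.1588  0.024 ]
ridge/edge (130, 181) [ 0.5539 -0.1741  0.033 ] [ 0.5555 -0.1756  0.024 ]
ridge/edge (105, 168) [ 0.5581 -0.1653  0.033 ] [ 0.5598 -0.1667  0.024 ]
rear corners [array([ 0.574 , -0.1375,  0.014 ]), array([ 0.6146, -0.1875,  0.014 ])]
[ 93. 123. 128.]
side [  0   0  57  96 806] 216.6848635235732 220.40198511166253 [0.4685 0.0033 0.0125]
side [14 65  5  3 12] 200.58333333333334 258.0833333333333 [ 0.439  -0.0973  0.0125]
side [19 66  6  4 13] 206.6153846153846 259.61538461538464 [ 0.4487 -0.1028  0.0125]
side [25 68  4  3  9] 211.66666666666666 260.8888888888889 [ 0.4568 -0.1073  0.0125]
side [30 69  4  3  9] 216.33333333333334 262.0 [ 0.4643 -0.1113  0.0125]
```

```bash
python3 - <<'E'
from h import *
from scipy.spatial.transform import Rotation as Ro
np.set_printoptions(precision=4,suppress=True)
t=cv2.imread("pics/top0.png");s=cv2.imread("pics/side0.png")
for n,im,r in(("top",t,(205,245,340,305)),("side",s,(195,203,232,275))):
    sub=im[r[1]:r[3],r[0]:r[2]].astype(int)
    med=np.median(sub.reshape(-1,3),0)
    w=(sub[:,:,2]-sub[:,:,0]); 
    m=((sub[:,:,2]>med[2]+35)&(w>(3 if n=="top" else -99))).astype(np.uint8)
    m=cv2.morphologyEx(m,cv2.MORPH_CLOSE,np.ones((3,3)))
    k,l,st,ce=cv2.connectedComponentsWithStats(m)
    for i in range(1,k):
        if st[i,4]>8:
            u,v=ce[i]+[r[0],r[1]]; print(n,st[i],u,v,plane(n,u,v,.0115))
st=read_state(); print(Ro.from_quat(st["eef_rot"]).as_matrix())
M=Ro.from_quat(st["eef_rot"]).as_matrix()
for g in([.56,-.1655,.245],): print("gap",M.T@(np.array(g)-st["ee_pos"])*40)
E
```

```text
top [30 26  7 12 37] 238.67567567567568 276.5405405405405 [0.4561 0.0362 0.0115]
top [95 26 14 19 67] 306.55223880597015 280.43283582089555 [ 0.4549 -0.1045  0.0115]
top [65 31  5  5 14] 271.92857142857144 278.14285714285717 [ 0.4561 -0.0328  0.0115]
side [ 8  5 14  7 52] 209.32692307692307 210.96153846153845 [0.4558 0.0371 0.0115]
side [12 28  6  5 19] 209.57894736842104 233.1578947368421 [ 0.4549 -0.0313  0.0115]
side [  3  53  26  10 115] 210.55652173913043 260.61739130434785 [ 0.455  -0.1051  0.0115]
[[-0.0004  0.4148  0.9099]
 [-0.0012  0.9099 -0.4148]
 [-1.     -0.0013  0.0001]]
gap [ -0.0169 -21.7186  23.1265]
```

Request:
arm_command(targets=[0, 0, 0, 0, -0.5, 0.5, 0, 0, 0, 0, 0, -0.9, 0.95, 0, 0, 0, 0, 0, -0.9, 0.95, 0, 0, 0, 0, 0, -0.9, 0.95, 0, 0, 0, 0, 0, -0.9, 0.95, 0, 0, 0, 0, 0, -0.9, 0.95, 0, 0, 0, 0, 0, -0.9, 0.95, 0, 0, 0, 0, 0, -0.9, 0.95, 0, 0, 0, 0, 0, -0.9, 0.95, 0, 0, 0, 0, 0, -0.9, 0.95, 0, 0, 0, 0, 0, -0.9, 0.95, 0, 0, 0, 0, 0, -0.9, 0.95, 0])

```text
time: 1.1
ee_pos: [0.3999, 0.2074, 0.2381]
eef_rot: [0.143, 0.695, -0.148, 0.689]
ft_force: [0.7, 0.8, -0.4]
width: 0.0153
```

Request:
arm_command(targets=[0, 0, 0, 0, -0.9, 1, 0, 0, 0, 0, 0, -0.9, 1, 0, 0, 0, 0, 0, -0.9, 1, 0, 0, 0, 0, 0, -0.9, 1, 0, 0, 0, 0, 0, -0.9, 1, 0, 0, 0, 0, 0, -0.9, 1, 0, 0, 0, 0, 0, -0.9, 1, 0, 0, 0, 0, 0, -0.9, 1, 0, 0, 0, 0, 0, -0.9, 1, 0, 0, 0, 0, 0, -0.9, 1, 0, 0, 0, 0, 0, -0.7, 0.8, 0, 0, 0, 0, 0, -0.5, 0.5, 0])

```text
time: 2.1
ee_pos: [0.5581, -0.1625, 0.237]
eef_rot: [0.143, 0.695, -0.149, 0.689]
ft_force: [-0.8, -0.1, 0.4]
width: 0.0003
```

```bash
cat > g.py <<'E'
from h import *
import sys
from scipy.spatial.transform import Rotation as Ro
np.set_printoptions(precision=3,suppress=True)
g=np.array(list(map(float,sys.argv[1:4])))   # fingertip target
s=read_state();M=Ro.from_quat(s["eef_rot"]).as_matrix()
tip=s["ee_pos"]+M[:,0]*.022
print(s["time"],"tip",tip,"axis",M[:,0],"w",s["width"],"ft",np.array(s["ft_force"]),"units",M.T@(g-tip)*40)
dn=np.array([0,0,-1.]);print("turn units",M.T@np.cross(M[:,0],dn)/(np.pi/4))
E
python3 g.py .56 -.1655 .053
```

```text
2.1 tip [ 0.558 -0.163  0.215] axis [-0.01  -0.006 -1.   ] w 0.0002900376596984311 ft [-0.773 -0.089  0.435] units [ 6.478 -0.007  0.168]
turn units [-0.    -0.009  0.012]
```

Request:
arm_command(targets=[0, 0, 0, 0.6, 0, 0.15, 0, 0, 0, 0, 0.9, 0, 0, 0, 0, 0, 0, 0.9, 0, 0, 0, 0, 0, 0, 0.9, 0, 0, 0, 0, 0, 0, 0.9, 0, 0, 0, 0, 0, 0, 0.6, 0, 0, 0, 0, 0, 0, 0.4, 0, 0, 0, 0, 0, 0, 0, 0, 0, 0])

```text
time: 2.77
ee_pos: [0.5593, -0.173, 0.0995]
eef_rot: [0.145, 0.695, -0.154, 0.688]
ft_force: [-0.7, -0.4, 0.1]
width: 0.0006
```

```bash
python3 g.py .56 -.1655 .053; python3 - <<'E'
from h import *
for n,(u,v) in(("top",(343,215)),("side",(290,265))):
    im=camera(n)[:,:,::-1].copy()
    for z in(.033,.053):
        p=proj(n,np.array([.56,-.1655,z])); print(n,p)
    cv2.imwrite(f"pics/{n}1.png",cv2.resize(im[v-45:v+45,u-55:u+55],(550,450),interpolation=cv2.INTER_CUBIC))
a=cv2.imread("pics/top1.png");b=cv2.imread("pics/side1.png");cv2.imwrite("pics/a1.png",cv2.resize(np.hstack([a,b]),(800,327)))
E
```

```text
2.7667 tip [ 0.559 -0.173  0.078] axis [-0.013 -0.01  -1.   ] w 0.0006325488571328809 ft [-0.711 -0.405  0.094] units [ 0.977  0.31  -0.086]
turn units [-0.    -0.009  0.018]
top [338.37590244 230.03082542]
top [339.9259963  228.27841096]
side [279.16719057 268.31787107]
side [278.87485531 258.35363505]
```

View pics/a1.png

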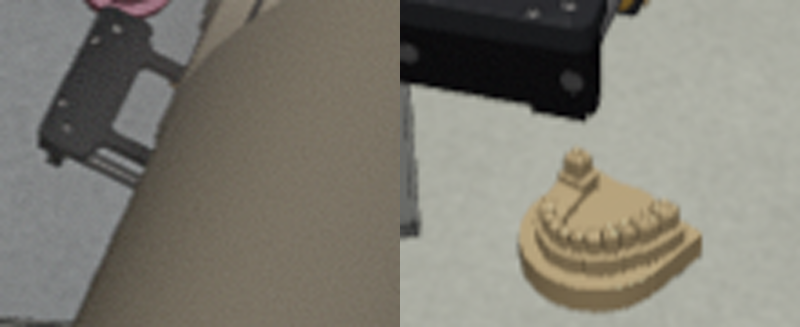

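```bash
python3 - <<'E'
from h import *
im=camera("side")[:,:,::-1].copy()
for z in(.0775,.1):
    p=proj("side",np.array([.559,-.173,z]));print(p);cv2.circle(im,tuple(int(round(x)) for x in p),1,(0,0,255),-1)
cv2.imwrite("pics/s2.png",cv2.resize(im[120:330,150:430],(800,600),interpolation=cv2.INTER_CUBIC))
E
```

```text
[278.53026634 249.00411824]
[278.17362102 236.89276997]
```

View pics/s2.png

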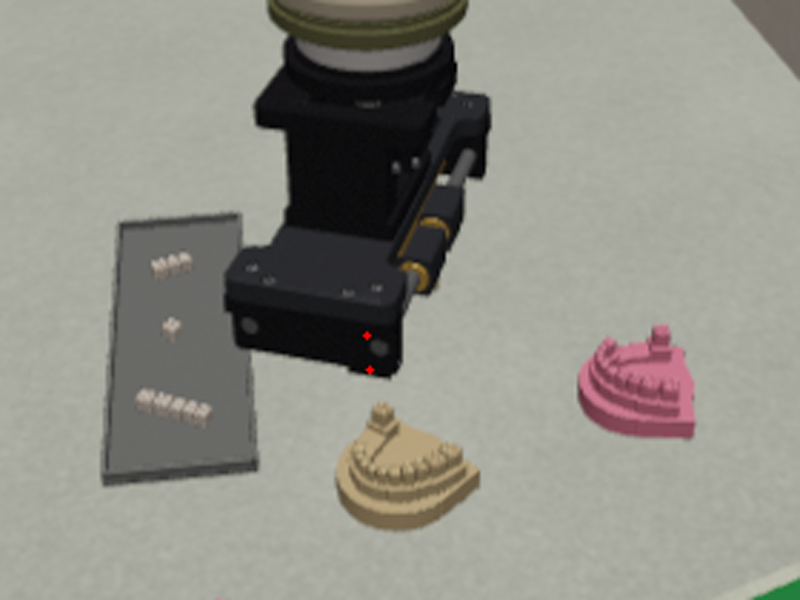

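Request:
arm_command(targets=[0, 0, 0.02, 0, 0.3, -0.1, 0, 0, 0, 0, 0.5, 0, 0, 0, 0, 0, 0, 0.4, 0, 0, 0, 0, 0, 0, 0, 0, 0, 0])

```text
time: 3.25
ee_pos: [0.5648, -0.1646, 0.0823]
eef_rot: [0.151, 0.689, -0.147, 0.693]
ft_force: [-0.1, 0.6, -0.5]
width: 0.0007
```

```bash
python3 g.py .56 -.1655 .053
```

```text
3.25 tip [ 0.565 -0.165  0.06 ] axis [ 0.006  0.005 -1.   ] w 0.0007172843972279153 ft [-0.093  0.638 -0.454] units [ 0.289 -0.119 -0.164]
turn units [ 0.     0.005 -0.01 ]
```

Request:
arm_command(targets=[0, 0, -0.01, 0.2, -0.1, -0.16, 0, 0, 0, 0, 0, 0, 0, 0, 0, 0, 0, 0, 0, 0, 0])

```text
time: 3.5
ee_pos: [0.5594, -0.1653, 0.0762]
eef_rot: [0.148, 0.69, -0.15, 0.692]
ft_force: [0.6, 0.3, -0.1]
width: 0.0004
```

```bash
python3 g.py .56 -.1655 .053
```

```text
3.5 tip [ 0.559 -0.165  0.054] axis [ 0.002 -0.003 -1.   ] w 0.00043087579920155205 ft [ 0.554  0.29  -0.083] units [0.05  0.004 0.022]
turn units [-0.     0.004  0.002]
```

Tip is 21 mm above the middle of the gap. Dwelling.

Request:
arm_command(targets=[0, 0, 0, 0, 0, 0, 0, 0, 0, 0, 0, 0, 0, 0, 0, 0, 0, 0, 0, 0, 0, 0, 0, 0, 0, 0, 0, 0, 0, 0, 0, 0, 0, 0, 0, 0, 0, 0, 0, 0, 0, 0, 0, 0, 0, 0, 0, 0, 0, 0, 0, 0, 0, 0, 0, 0, 0, 0, 0, 0, 0, 0, 0, 0, 0, 0, 0, 0, 0, 0])

```text
time: 4.33
ee_pos: [0.56, -0.1656, 0.0772]
eef_rot: [0.149, 0.69, -0.15, 0.693]
ft_force: [-0.1, -0.2, 0.6]
width: 0.0005
```

```bash
python3 g.py .56 -.1655 .053
```

```text
4.3333 tip [ 0.56  -0.166  0.055] axis [ 0.004 -0.003 -1.   ] w 0.0004652659625531015 ft [-0.096 -0.18   0.588] units [ 0.089  0.007 -0.005]
turn units [0.    0.006 0.002]
```

Request:
arm_command(targets=[0, 0, 0, 0, 0, 0, 0, 0, 0, 0, 0, 0, 0, 0, 0, 0, 0, 0, 0, 0, 0, 0, 0, 0, 0, 0, 0, 0, 0, 0, 0, 0, 0, 0, 0, 0, 0, 0, 0, 0, 0, 0, 0, 0, 0, 0, 0, 0, 0, 0, 0, 0, 0, 0, 0, 0, 0, 0, 0, 0, 0, 0, 0, 0, 0, 0, 0, 0, 0, 0, 0, 0, 0, 0, 0, 0, 0, 0, 0, 0, 0, 0, 0, 0])

```text
time: 5.33
ee_pos: [0.5599, -0.1656, 0.0772]
eef_rot: [0.148, 0.69, -0.15, 0.693]
ft_force: [0.2, 0.3, -0.4]
width: 0.0002
```

Request:
arm_command(targets=[0, 0, 0, 0, 0, 0, 0, 0, 0, 0, 0, 0, 0, 0, 0, 0, 0, 0, 0, 0, 0, 0, 0, 0, 0, 0, 0, 0])

```text
time: 5.67
ee_pos: [0.5599, -0.1656, 0.0772]
eef_rot: [0.149, 0.69, -0.15, 0.693]
ft_force: [-0.8, 0.4, 1.1]
width: 0.0003
```

```bash
python3 g.py .56 -.1655 .053; python3 g.py .456 .0366 .15
```

```text
5.6667 tip [ 0.56  -0.166  0.055] axis [ 0.003 -0.003 -1.   ] w 0.00028229439996000326 ft [-0.826  0.381  1.116] units [ 0.088  0.007 -0.003]
turn units [-0.     0.005  0.002]
5.6667 tip [ 0.56  -0.166  0.055] axis [ 0.003 -0.003 -1.   ] w 0.00028229439996000326 ft [-0.826  0.381  1.116] units [-3.83   5.649 -7.111]
turn units [-0.     0.005  0.002]
```

Request:
arm_command(targets=[0, 0, 0, -0.8, 0, 0, 0, 0, 0, 0, -1, 0, 0, 0, 0, 0, 0, -1, 0, 0, 0, 0, 0, 0, -1, 0.4, -0.5, 0, 0, 0, 0, 0, 0.7, -0.9, 0, 0, 0, 0, 0, 0.7, -0.9, 0, 0, 0, 0, 0, 0.7, -0.9, 0, 0, 0, 0, 0, 0.7, -0.9, 0, 0, 0, 0, 0, 0.7, -0.9, 0, 0, 0, 0, 0, 0.7, -0.9, 0, 0, 0, 0, 0, 0.7, -0.8, 0, 0, 0, 0, 0, 0.4, -0.5, 0])

```text
time: 6.67
ee_pos: [0.4507, 0.042, 0.1757]
eef_rot: [0.151, 0.688, -0.154, 0.693]
ft_force: [-0.4, -0.5, 0.7]
width: 0.0004
```

Request:
arm_command(targets=[0, 0, 0, 0, 0, 0, 0])

```text
time: 6.75
ee_pos: [0.4494, 0.0451, 0.1758]
eef_rot: [0.15, 0.689, -0.152, 0.693]
ft_force: [-0.1, 0.2, 0.1]
width: 0.0006
```

```bash
python3 g.py .456 .0366 .0345;python3 - <<'E'
from h import *
im=camera("side")[:,:,::-1].copy()
cv2.imwrite("pics/s3.png",cv2.resize(im[120:330,150:430],(800,600),interpolation=cv2.INTER_CUBIC))
E
```

```text
6.75 tip [0.45  0.045 0.154] axis [ 0.006 -0.004 -1.   ] w 0.000621234698349849 ft [-0.09   0.209  0.068] units [ 4.775 -0.191  0.341]
turn units [0.    0.009 0.002]
```

View pics/s3.png

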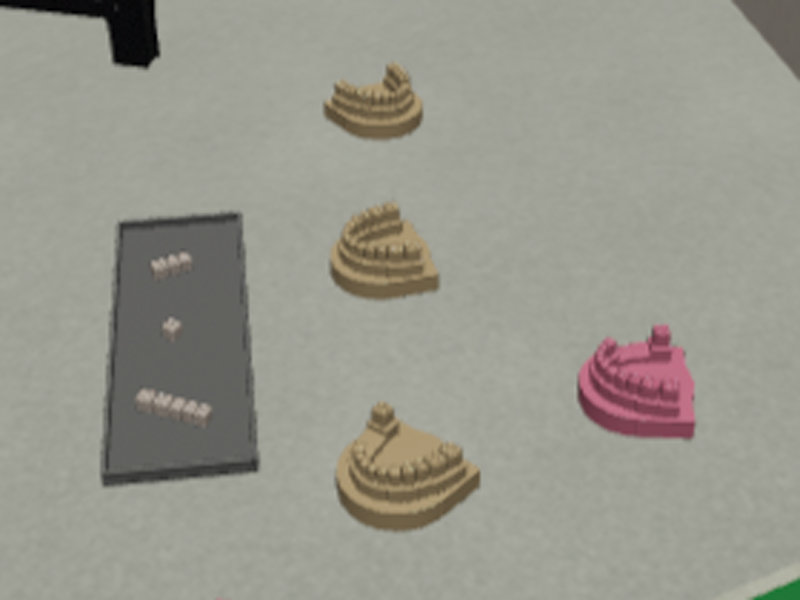

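Request:
arm_command(targets=[0, 0.01, 0, 0, -0.2, 0.34, 0, 0, 0, 0, 0.7, 0, 0, 0, 0, 0, 0, 0.9, 0, 0, 0, 0, 0, 0, 0.9, 0, 0, 0, 0, 0, 0, 0.7, 0, 0, 0, 0, 0, 0, 0.5, 0, 0, 0, 0, 0, 0, 0, 0, 0, 0])

```text
time: 7.38
ee_pos: [0.4609, 0.0274, 0.082]
eef_rot: [0.154, 0.688, -0.154, 0.692]
ft_force: [-0.9, 0.2, 0.1]
width: 0.0005
```

```bash
python3 g.py .456 .0366 .0345
```

```text
7.3833 tip [0.461 0.027 0.06 ] axis [ 0.006 -0.002 -1.   ] w 0.00048805406319880174 ft [-0.856  0.172  0.107] units [ 1.019  0.247 -0.347]
turn units [-0.     0.008 -0.001]
```

Request:
arm_command(targets=[0, 0.01, 0, 0, 0.15, -0.2, 0, 0, 0, 0, 0, 0, 0, 0])

```text
time: 7.55
ee_pos: [0.4583, 0.0312, 0.0823]
eef_rot: [0.155, 0.691, -0.155, 0.689]
ft_force: [-0.6, 0.0, -0.1]
width: 0.0008
```

```bash
python3 g.py .456 .0366 .0345
```

```text
7.55 tip [0.458 0.031 0.06 ] axis [-0.002  0.    -1.   ] w 0.0008429253869269029 ft [-0.561  0.021 -0.082] units [ 1.033  0.157 -0.171]
turn units [ 0.    -0.003  0.001]
```

Request:
arm_command(targets=[0, 0, 0, 0.4, 0.14, -0.15, 0, 0, 0, 0, 0.4, 0, 0, 0, 0, 0, 0, 0.1, 0, 0, 0, 0, 0, 0, 0, 0, 0, 0])

```text
time: 7.88
ee_pos: [0.4582, 0.0368, 0.0601]
eef_rot: [0.156, 0.689, -0.154, 0.691]
ft_force: [0.8, 0.3, -0.3]
width: 0.0004
```

```bash
python3 g.py .456 .0366 .0345
```

```text
7.8833 tip [0.458 0.037 0.038] axis [ 0.002  0.002 -1.   ] w 0.0004384339708399021 ft [ 0.762  0.328 -0.259] units [ 0.146 -0.047 -0.077]
turn units [-0.     0.001 -0.004]
```

Request:
arm_command(targets=[0, 0, 0, 0.14, -0.04, -0.07, 0, 0, 0, 0, 0, 0, 0, 0, 0, 0, 0, 0, 0, 0, 0, 0, 0, 0, 0, 0, 0, 0, 0, 0, 0, 0, 0, 0, 0, 0, 0, 0, 0, 0, 0, 0, 0, 0, 0, 0, 0, 0, 0, 0, 0, 0, 0, 0, 0, 0, 0, 0, 0, 0, 0, 0, 0, 0, 0, 0, 0, 0, 0, 0, 0, 0, 0, 0, 0, 0, 0, 0, 0, 0, 0, 0, 0, 0])

```text
time: 8.88
ee_pos: [0.4567, 0.0367, 0.0572]
eef_rot: [0.156, 0.689, -0.154, 0.691]
ft_force: [-0.6, 0.5, 0.5]
width: 0.0006
```

Request:
arm_command(targets=[0, 0, 0, 0, 0, 0, 0, 0, 0, 0, 0, 0, 0, 0, 0, 0, 0, 0, 0, 0, 0, 0, 0, 0, 0, 0, 0, 0, 0, 0, 0, 0, 0, 0, 0, 0, 0, 0, 0, 0, 0, 0, 0, 0, 0, 0, 0, 0, 0, 0, 0, 0, 0, 0, 0, 0, 0, 0, 0, 0, 0, 0, 0, 0, 0, 0, 0, 0, 0, 0, 0, 0, 0, 0, 0, 0, 0, 0, 0, 0, 0, 0, 0, 0])

```text
time: 9.88
ee_pos: [0.4566, 0.0367, 0.0571]
eef_rot: [0.156, 0.689, -0.154, 0.691]
ft_force: [0.1, 0.3, 1.1]
width: 0.0008
```

```bash
python3 g.py .456 .0366 .0345;python3 - <<'E'
from h import *
im=camera("side")[:,:,::-1].copy()
cv2.imwrite("pics/s4.png",cv2.resize(im[120:330,150:430],(800,600),interpolation=cv2.INTER_CUBIC))
E
```

```text
9.8833 tip [0.457 0.037 0.035] axis [ 0.004  0.002 -1.   ] w 0.0008235468989641895 ft [0.106 0.296 1.089] units [ 0.025 -0.016 -0.023]
turn units [-0.     0.003 -0.005]
```

View pics/s4.png

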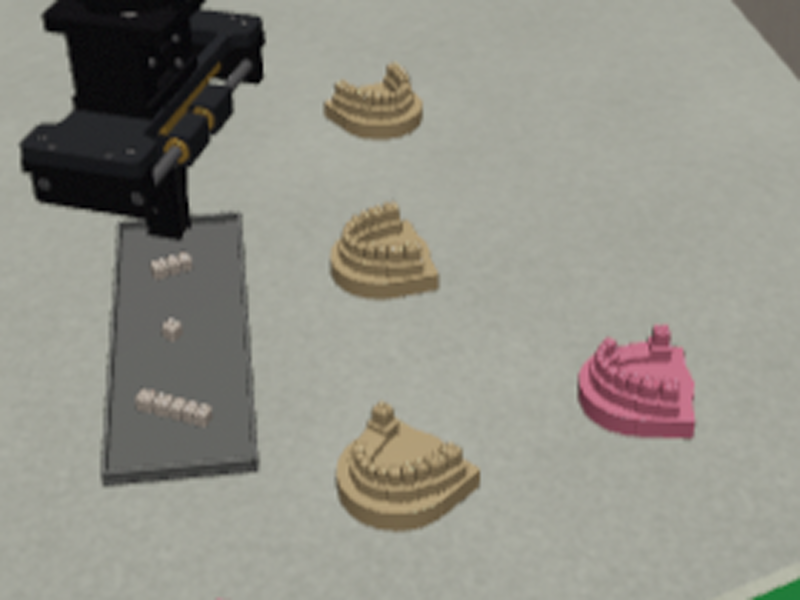

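The fingertips sit at about (168,233) in the enlarged view, right above the three-tooth bridge at (171,263), and nothing has shifted. I'll hold a little longer, then hand in.

Request:
arm_command(targets=[0, 0, 0, 0, 0, 0, 0, 0, 0, 0, 0, 0, 0, 0, 0, 0, 0, 0, 0, 0, 0, 0, 0, 0, 0, 0, 0, 0])

```text
time: 10.27
ee_pos: [0.4566, 0.0366, 0.0571]
eef_rot: [0.156, 0.689, -0.154, 0.691]
ft_force: [-0.8, -0.2, 0.5]
width: 0.0003
```

```bash
python3 g.py .456 .0366 .0345; python3 -c "
from bench import *
print(close_job())"
```

```text
10.2667 tip [0.457 0.037 0.035] axis [ 0.004  0.002 -1.   ] w 0.0002813157125234596 ft [-0.782 -0.191  0.537] units [ 0.024 -0.015 -0.023]
turn units [ 0.     0.003 -0.005]
the job is handed in; nothing more can be done
None
```

I pointed at both places in the order asked, with the gripper shut, and handed the job in at 10.3 s.

- **Gap in model_three:** the fingertips held for about 2.2 s at (0.560, -0.166), about 22 mm above the tooth tops. The gap's middle is good to a few millimetres. I took it from hand-picked tooth edges; they put the gap at 20 mm, against the stated 25 mm. Where both views saw a tooth, they agreed to about 2–4 mm.
- **Three-tooth bridge:** the fingertips then held for about 2.3 s at (0.457, 0.037), about 21 mm above its top. They were still hovering there at hand-in. The two camera views put the bridge within about 1 mm of each other.

**Last checks:** the wrist force never read more than about 1.5 N. The last side picture showed the models and pieces in view unmoved. In it the fingertips were right above the three-tooth bridge. During the gap hold the arm blocked the top camera and the gripper hid the fingertips from the side camera, so that position rests on the measured arm pose.

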